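# Take the depth of a mortise and lock the gauge

## Robot

A 6-joint arm with a two-finger parallel gripper is mounted at the origin on the work surface. World frame = base frame: x ahead of the robot, y to its left, z up, the work surface at z = 0. Lengths are in mm, angles in degrees, forces in N, time in s.
With the tool pointing down it reaches from about 300 to 850 mm from the base axis. Payload 4.2 kg.
Tool frame: the origin (TCP) lies on the centre line of the jaws, within the pads' length; the fingertips stand 14 mm ahead of it and the grasp point (between the pads) lies 5 mm behind it; z points along the fingers, y is the line along which they close (so a half turn about z gives the same grasp; the last joint's range is limited). The gripper opens to 91 mm and grips with 3 to 60 N. Pads are 32 mm wide; open, the fingers measure 118 mm over their backs; the gripper's body (76 mm by 178 mm) begins 60 mm behind the grasp point.
Start: joints at [62.682, 18.312, 89.639, -0, 72.044, -1.146], TCP at [253.624, 516.059, 227.976] pointing down, gripper open.
Joint ranges: [-177.97, 177.97], [-48.28, 115.42], [12.27, 149.76], [-77.06, 257.06], [2.81, 150.46], [-146.56, 146.56]. Speed limits (degrees/s): [147.25, 147.25, 180, 180, 180, 180].

## Interface

Orientations are given as [roll, pitch, yaw] about the fixed x, y, z axes, in that order (R = Rz(yaw) Ry(pitch) Rx(roll)).
In Python, from workcell import env gives the robot as it stands.
- The arm moves only by the tool arm_command, never from a script. Its argument "motion" is a list of rows, each an object with "offset": the shift along the tool's x, y, z in m, a list of three; "spin": the turn about the tool's z in rad. In form: [{"offset": [tx, ty, tz], "spin": spin}, ...]. A call has 1 to 5 rows; each row shifts and turns the commanded pose from where the row before left it, along the tool's axes as they then stand; what a row does not reach is not made up. A row lasts 1/8 s, in which the tool goes at most 62.5 mm and 10.7 degrees, less where a joint would pass 70% of its speed; a pose out of reach is approached as far as the arm can. A call with a gripper value outside its range is refused whole. "jaw" is the finger opening in m, from 0 to 0.0912, set as the call begins (left out, the last holds). The fingers move at their own pace and stop on an object; "newtons" is the grip in N (left out, the last holds). Time passes only in rows, so rows that do not move let the fingers close. It gives the time, the measured TCP pose, the force, the opening and the grip force at its end, in the units of the state.
- env.state(): the state, without advancing time (a new reading comes with each control period).
- env.grab_frame(name): name is "scene" or "top" or "wrist"; returns (picture, depth): 384x512x3 uint8, blue, green, red; 384x512 float32, mm along the optical axis (not along the pixel's ray), 0 where there is no reading.
- env.camera_model(name): a dict with "fx", "fy", "cx", "cy" (pixels), "eye" and "rotation" of the camera in the world; the wrist camera has in their place "hand_eye" (4x4, takes a point from camera to tool coordinates, whose origin is the TCP and whose axes are the flange's). Camera axes: x right, y down, z forward; pixel columns grow to the right and rows downward; lengths in mm; the calibration is good to about 2 mm. A picture is of the moment at which its call begins: read the wrist's pose just before it. camera_model takes no time and is no camera call.
- env.job_done(): hands the job in; it is judged then, once.
Trained networks look in the newest picture that a camera, given by its name, has taken for a name from the list of things; names that differ only in an ending like _2 or _b are one class to them, and where a whole thing is asked for, a point or a joint stands for the part that bears it (a point fixed in the world has none). Each returns a list of dicts, best first, with "score" (0 to 1); they miss things now and then, are a little off and sometimes report something else, mostly with a low value. They report only what shows in the picture. A call takes as long as a camera call. They do not tell look-alikes from the thing itself.
- env.boxes_of(camera, target): "bbox" ([left, top, right, bottom] in pixels, round what is visible of it).
- env.pinpoint(camera, target): "location" ([column, row] in pixels: a listed point, or the origin of a listed thing).
The state is a dict: "time_s": time; "qpos": joint angles; "qvel": joint speeds; "effort": joint torques, N m; "ee_pos": TCP position; "ee_rot": TCP orientation; "force": force on the tool from outside, world axes, zero at the start; "torque": the same for the moment, N m; "gripper_width": finger opening in mm; "gripper_force": force on a finger pad.
Only numpy, scipy, OpenCV 4.12 (cv2) and the standard library are available. Lean on these libraries where they do the work, as an engineer would, in place of code of your own. Each camera call takes 0.05 s, during which the arm holds its last target. There are 200 camera calls.

## Task

Take the depth of the mortise in the clamped table leg with the depth gauge: stand the gauge's foot flat on the leg, lengthways along it and centred over the mortise, push the rod down until its tip gently but definitely rests on the bottom, and then press the gauge's cam lever fully down to lock the rod there. Leave the gauge standing like that, hands off, ready to be read. Don't drive the tip into the timber, don't bang the gauge on the leg, and leave the other things on the bench where they are.

Things in the scene. Friction and masses are not known exactly. Their poses are not given: they have to be found in the camera images.
- gauge_grip (a point): Centre of the flat-sided finger grip on top of the gauge's rod, 30 (gauge x) x 14 (gauge y, pinch here) x 24 mm high; 123 mm above the tip. The gauge is lifted by it: the 8 mm rod slides upright through the foot with about 2 N friction and stays where left; lifted, it slides to its upper stop (grip 138 mm above the foot's underside) and then carries the foot. Axes as gauge_foot.
- gauge_foot (a point): Centre of the flat underside of the gauge's steel foot, on the rod's axis. Foot 140 mm (x) by 32 mm (y), 12 mm thick; above its middle stands the boss, 36 by 30 mm, top 50 mm above the underside. x along the foot towards the side with the lever, z up.
- gauge_tip (a point): Flat tip of the rod, on its axis. At the rod's upper stop it is 15 mm above the foot's underside (inside the foot); the tip can come out as far as 55 mm below the underside.
- gauge_rod (a joint): Slide of the rod in the foot (m): 0 at its upper stop, growing as the rod is pushed down, up to 0.070; the tip is 0.015 minus this above the foot's underside. Rod weighs 0.9 N, foot about 4.5 N.
- gauge_lever (a joint): Cam lever (rad), hinged 26 mm from the rod's axis on the foot's +x side, 40 mm above the underside. At 0 (open) it slopes up and outward, 48 degrees above level; pressed from above on its end (not pushed at its tip from outside, which slides the gauge) it swings to its stop at 0.84, level over the foot, and a brake shoe grips the rod. Needs about 0.2 N m; stays where it is left.
- lever_end (a point): Centre of the rounded end (10 mm thick, 14 mm wide) of the cam lever, 60 mm from its hinge.
- mortise_mouth (a point): Centre of the mortise's opening in the table leg's top face, z up, x along the leg. Mortise 56 (x) x 16 mm (y), straight, flat bottom 28 to 48 mm down; its timber dents if the tip is pressed on it with over 20 N. The leg, pale, 70 x 70 x 400 mm, is fixed on a board; its top is 85 mm above the bench and runs on 62 mm past the mortise at -x, 282 mm at +x. A toggle clamp 145 mm high stands 230 mm away along +x.
- leg: The table leg, its mortise and holding board (460 x 210 mm) as one fixed thing; origin at the centre of the board's underside on the bench, x along the leg, z up. The mortise's centre is at x = -110 mm.
- chisel_mid (a point): Bystander: bench chisel, 240 mm long, lying on the bench; its middle.
- mallet_mid (a point): Bystander: wooden mallet, head 70 by 130 by 85 mm; centre of the head.
- glue_mid (a point): Bystander: white glue bottle, 60 mm across, 170 mm high; its centre.
- tub_mid (a point): Bystander: white plastic tub, 104 mm across, 95 mm high; its centre.
- offcut_mid (a point): Bystander: offcut of a rail with a tenon, 170 by 65 by 22 mm; its middle.
- square_mid (a point): Bystander: combination square, lying flat, 175 by 110 mm; its middle.
- cork_block_mid (a point): Bystander: cork sanding block, 110 by 60 by 35 mm; its centre.
- gauge: The depth gauge as a whole, about 0.56 kg; origin and axes as gauge_foot.
Things that resemble listed ones, but are neither listed nor needed, are in the scene too. Of the things like the gauge, leave any that is orange; of the rest the larger one is meant.

How it is judged:
By the outcome, as a careful person would: the job done as asked, in the order asked, and still so for the second after the job is handed in, with the robot touching nothing.
It also fails if it takes over 58 s, if anything falls off the work surface, if the arm or the gripper's body presses on something with over 40 N, if the wrist force passes 120 N, or if a joint passes its speed limit or range.

## Working session

There is one attempt and no reset: what is moved stays moved. The work goes in short steps, Python scripts to look and compute and a tool call to move; the robot and the scene stay as the last step left them, time stands still between calls to the robot, and variables do not carry over. Pictures are saved under pics/ and viewed, at most 10 in all, crops included, and the job is handed in when it is done.

Besides the shell and the picture viewer there is one more tool, called after ">>>" by a JSON object that holds its "op" and its "data", one argument or row to a line. arm_command: Moves the arm, as the interface text tells. Its arguments: {"type":"object","properties":{"motion":{"type":"array"},"jaw":{"type":"number"},"newtons":{"type":"number"}},"required":["motion"]}

```bash
ls; mkdir -p pics
cat > h.py <<'E'
import numpy as np, cv2
from workcell import env
from scipy.spatial.transform import Rotation as Ro
def cam(n):
    m=env.camera_model(n)
    if 'eye' in m: return m,np.array(m['rotation']),np.array(m['eye'])
    s=env.state(); H=np.array(m['hand_eye']); R=Ro.from_euler('xyz',s['ee_rot'],degrees=True).as_matrix()
    return m,R@H[:3,:3],R@H[:3,3]+np.array(s['ee_pos'])
def ray(c,px):
    m,R,e=c; d=R@np.array([(px[0]-m['cx'])/m['fx'],(px[1]-m['cy'])/m['fy'],1]); return e,d
def atdepth(c,px,dep):
    e,d=ray(c,px); u,v=int(round(px[0])),int(round(px[1])); p=dep[max(0,v-1):v+2,max(0,u-1):u+2]; p=p[p>0]
    return e+d*np.median(p) if len(p) else None
def atz(c,px,z):
    e,d=ray(c,px); return e+d*(z-e[2])/d[2]
def tri(c1,p1,c2,p2):
    (e1,d1),(e2,d2)=ray(c1,p1),ray(c2,p2)
    A=np.stack([d1,-d2],1); t=np.linalg.lstsq(A,e2-e1,rcond=None)[0]
    a,b=e1+d1*t[0],e2+d2*t[1]; return (a+b)/2,np.linalg.norm(a-b)
def proj(c,P):
    m,R,e=c; q=R.T@(np.array(P)-e); return [m['fx']*q[0]/q[2]+m['cx'],m['fy']*q[1]/q[2]+m['cy']]
E
python3 - <<'E'
from h import *
np.set_printoptions(precision=1,suppress=True)
print(env.state())
for n in ['top','scene','wrist']:
    c=cam(n); print(n,c[0]['fx'],c[2],c[1].tolist())
    im,d=env.grab_frame(n); cv2.imwrite(f'pics/{n}0.png',im); np.save(f'{n}0.npy',d)
    if n=='wrist': continue
    for t in ['gauge_grip','gauge_foot','lever_end','mortise_mouth','leg']:
        for r in env.pinpoint(n,t)[:4]:
            print(t,np.array(r['location']),round(r['score'],2),atdepth(c,r['location'],d))
a=cv2.imread('pics/top0.png');b=cv2.imread('pics/scene0.png')
cv2.imwrite('pics/both.png',cv2.resize(np.hstack([a,b]),(800,300)))
E
```

```text
pics
{'time_s': 0.0, 'qpos': array([62.7, 18.3, 89.7, -0. , 72. , -1.1]), 'qvel': array([ 0. , -0.1, -0. , -0.1, -0.1,  0. ]), 'effort': array([  0. , -41.2, -23.2,   0.1,   0. ,  -0. ]), 'ee_pos': array([253.4, 515.6, 227.1]), 'ee_rot': array([-179.9,    0. ,  153.8]), 'force': array([ 0. ,  0.1, -0.5]), 'torque': array([ 0., -0., -0.]), 'gripper_force': 0.0, 'gripper_width': 91.15132944100682}
top 436.28941864259923 [ 323.6  -11.5 1582.3] [-171.35472555979658, 0.5277398862973076, -91.38287303444618]
gauge_grip [334.  195.2] 0.5 [-175382.2 -175717.4 -174123.5]
gauge_grip [242.8 128.1] 0.4 [-127501.7 -127836.9 -126243. ]
gauge_grip [368.3 176.7] 0.38 [-200951.7 -201286.9 -199693. ]
gauge_foot [325.8 199.8] 0.7 [-182310.  -182645.2 -181051.3]
gauge_foot [363.3 183.2] 0.53 [-207840.6 -208175.8 -206581.9]
lever_end [207.1 203.7] 0.64 [-107472.7 -107807.9 -106214. ]
lever_end [333.1 194.9] 0.47 [-174837.7 -175172.9 -173579. ]
lever_end [323.  174.3] 0.41 [-188067.7 -188402.9 -186809. ]
lever_end [225.7 134.7] 0.4 [-121322.3 -121657.4 -120063.6]
mortise_mouth [231.5 193.7] 0.68 [-123154.8
[... 417 characters left out ...]
gauge_foot [188.9 222.1] 0.89 [133254.3 131293.8 132577.5]
gauge_foot [157.5 239.1] 0.57 [140123.6 138163.2 139446.9]
lever_end [199.4 218.8] 0.52 [131791.8 129831.4 131115.1]
lever_end [167.2 230.2] 0.36 [142225.2 140264.8 141548.5]
lever_end [186.9 250.2] 0.3 [123178.9 121218.4 122502.1]
mortise_mouth [279.4 189.6] 0.74 [94932.3 92971.9 94255.6]
mortise_mouth [191.5 222. ] 0.53 [129799.1 127838.7 129122.4]
leg [299.9 197. ] 0.91 [86034.3 84073.8 85357.5]
wrist 265.21869861447806 [195.5 546.3 384.9] [[0.4405015669738512, 0.8724369418780863, 0.2116888091987723], [0.8977514278442088, -0.4283065075005482, -0.10293643395983018], [0.0008621468931263662, 0.23538759117484373, -0.9719011979741762]]
```

View pics/top0.png

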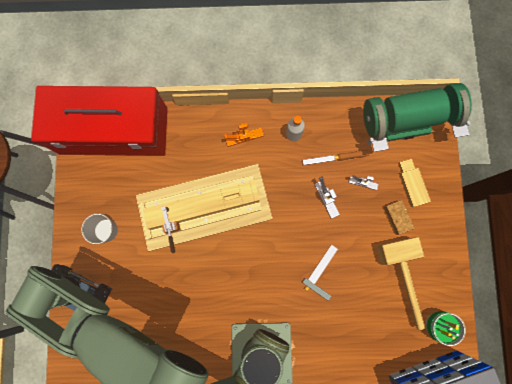

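View pics/scene0.png

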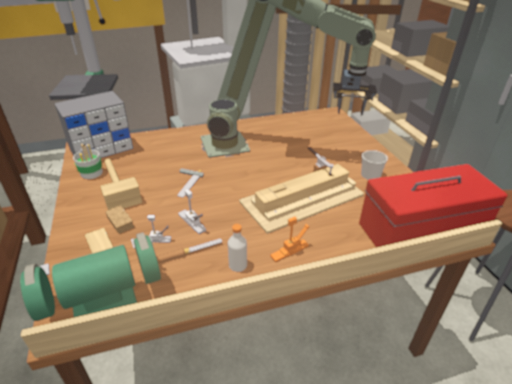

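The top view shows three gauge-like things: a large grey one at (326,198), a small grey one at (363,183) and an orange one at (242,133). I choose the large grey one. The mortise is at about (232,194), and the clamp at (168,218) marks the leg's +x end.

```bash
python3 - <<'E'
s=open('h.py').read()
s=s.replace("return m,np.array(m['rotation']),np.array(m['eye'])","return m,Ro.from_euler('xyz',m['rotation'],degrees=True).as_matrix(),np.array(m['eye'])")
open('h.py','w').write(s)
E
python3 - <<'E'
from h import *
np.set_printoptions(precision=1,suppress=True)
T,S=cam('top'),cam('scene'); dt,ds=np.load('top0.npy'),np.load('scene0.npy')
for n,p,q in [('foot',(325.8,199.8),(188.9,222.1)),('small',(363.3,183.2),(157.5,239.1)),('grip',(334,195.2),(188.4,196.3)),('leg',(204.4,208.7),(299.9,197)),('mort',(231.5,193.7),(279.4,189.6))]:
    print(n,tri(T,p,S,q),atdepth(T,p,dt),atdepth(S,q,ds), 'z85',atz(T,p,85),atz(T,p,0))
for p in [(233,193),(168,212),(320,180),(333,215),(323,200)]: print(p,atdepth(T,p,dt))
im=cv2.imread('pics/top0.png')
a=cv2.resize(im[165:230,295:385],None,fx=6,fy=6,interpolation=2)
b=cv2.resize(im[155:260,130:280],(540,378),interpolation=2)
c=np.zeros((390,1080,3),np.uint8); c[:,:540]=a; c[:378,540:]=b
cv2.imwrite('pics/crop.png',cv2.resize(c,(800,289)))
E
```

```text
foot (array([ 529.8, -255.6,    0.4]), np.float64(10.583883571949196)) [ 524.6 -243.3   46.9] [ 547.3 -262.1   17. ] z85 [ 519.6 -237.5   85. ] [ 530.8 -250.4    0. ]
small (array([ 588.6, -385.4,    3.7]), np.float64(8.834215081386324)) [ 583.  -382.5   34.3] [ 605.7 -380.5   17.7] z85 [ 574.5 -370.4   85. ] [ 588.7 -390.8    0. ]
grip (array([ 530.5, -255.7,  122.3]), np.float64(9.223950505664048)) [ 526.3 -256.2  146.5] [ 547.3 -252.6  133.7] z85 [ 535.  -266.6   85. ] [ 547.  -281.1    0. ]
leg (array([508.5, 192.6,   5. ]), np.float64(1.125007270233368)) [499.2 182.7  85.3] [559.1 167.5  47.8] z85 [499.3 182.8  85. ] [509.2 193.8   0. ]
mort (array([547.8,  86.7,  92.2]), np.float64(2.3151469518204353)) [550.6  88.9  76.1] [532.8  91.5  80.4] z85 [549.3  88.3  85. ] [562.1  94.    0. ]
(233, 193) [551.7  83.1  84.3]
(168, 212) [490.9 308.6  85.6]
(320, 180) [ 590.9 -221.7   78. ]
(333, 215) [ 473.5 -272.2   10. ]
(323, 200) [ 527.6 -237.1   20.5]
```

View pics/crop.png

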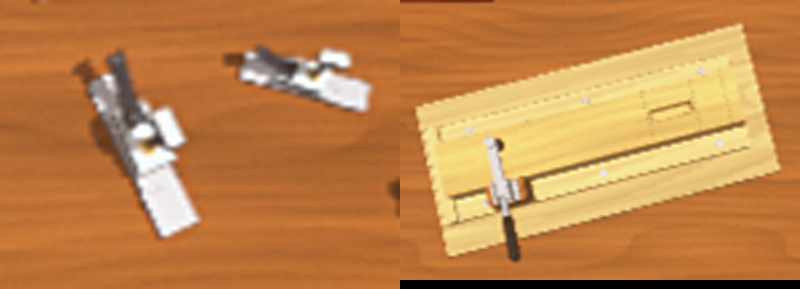

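The crop confirms the choice: the left gauge is about 1.5 times the size of the small grey one, and it isn't orange. Its lever points up-left in the picture, which is world +x and a little +y. On the leg, the mortise's end is away from the clamp.

>>> {"op": "arm_command", "data": {
  "motion": [
    {"offset": [-0.042, -0.0405, -0.01], "spin": 0},
    {"offset": [-0.042, -0.0405, -0.01], "spin": 0},
    {"offset": [-0.042, -0.0405, -0.01], "spin": 0},
    {"offset": [-0.042, -0.0405, -0.01], "spin": 0},
    {"offset": [-0.042, -0.0405, -0.01], "spin": 0}
  ]
}}

```text
time_s: 1.27
ee_pos: [353.1, 240.0, 278.5]
ee_rot: [180.0, 0.0, 153.9]
force: [1.3, -0.4, -0.4]
gripper_width: 91.3
gripper_force: 0.0
```

>>> {"op": "arm_command", "data": {
  "motion": [
    {"offset": [-0.042, -0.0405, -0.005], "spin": 0},
    {"offset": [-0.042, -0.0405, -0.005], "spin": 0},
    {"offset": [-0.042, -0.0405, -0.005], "spin": 0},
    {"offset": [-0.042, -0.0405, -0.005], "spin": 0},
    {"offset": [-0.042, -0.0405, -0.005], "spin": 0}
  ]
}}

```text
time_s: 1.9
ee_pos: [452.3, -34.6, 303.4]
ee_rot: [180.0, 0.1, 153.8]
force: [1.0, 0.3, -0.1]
gripper_width: 91.0
gripper_force: 0.0
```

>>> {"op": "arm_command", "data": {
  "motion": [
    {"offset": [-0.042, -0.0405, 0], "spin": 0},
    {"offset": [-0.042, -0.0405, 0], "spin": 0},
    {"offset": [-0.042, -0.0405, 0], "spin": 0},
    {"offset": [-0.042, -0.0405, 0], "spin": 0},
    {"offset": [0, 0, 0], "spin": 0.18}
  ]
}}

```text
time_s: 2.52
ee_pos: [532.0, -255.9, 301.6]
ee_rot: [-180.0, -0.0, 143.0]
force: [-0.5, 0.9, 0.9]
gripper_width: 91.4
gripper_force: 0.0
```

>>> {"op": "arm_command", "data": {
  "motion": [
    {"offset": [0, 0, 0], "spin": 0.18},
    {"offset": [0, 0, 0], "spin": 0.18},
    {"offset": [0, 0, 0], "spin": 0.18},
    {"offset": [0, 0, 0], "spin": 0.18},
    {"offset": [0, 0, 0], "spin": 0.18}
  ]
}}

```text
time_s: 3.15
ee_pos: [531.2, -252.2, 302.9]
ee_rot: [180.0, -0.0, 91.6]
force: [-0.3, -0.6, 0.4]
gripper_width: 91.1
gripper_force: 0.0
```

>>> {"op": "arm_command", "data": {
  "motion": [
    {"offset": [0, 0, 0], "spin": 0.18},
    {"offset": [0, 0, 0], "spin": 0.18},
    {"offset": [0, 0, 0], "spin": 0.18},
    {"offset": [0, 0, 0], "spin": 0.18},
    {"offset": [0, 0, 0], "spin": 0.18}
  ]
}}

```text
time_s: 3.78
ee_pos: [531.2, -252.1, 302.9]
ee_rot: [-180.0, -0.0, 40.0]
force: [0.4, 1.1, -0.5]
gripper_width: 91.0
gripper_force: 0.0
```

>>> {"op": "arm_command", "data": {
  "motion": [
    {"offset": [0, 0, 0], "spin": 0.18},
    {"offset": [0, 0, 0], "spin": 0.126},
    {"offset": [0, 0, 0], "spin": 0},
    {"offset": [0, 0, 0], "spin": 0}
  ]
}}

```text
time_s: 4.28
ee_pos: [531.2, -252.1, 302.9]
ee_rot: [-180.0, -0.0, 23.0]
force: [0.0, -0.5, -0.0]
gripper_width: 91.4
gripper_force: 0.0
```

```bash
cat > look.py <<'E'
import sys
from h import *
np.set_printoptions(precision=1,suppress=True)
tag=sys.argv[1]
s=env.state(); print(s['time_s'],s['ee_pos'],s['ee_rot'],s['qpos'])
c=cam('wrist'); im,d=env.grab_frame('wrist'); cv2.imwrite(f'pics/{tag}.png',im); np.savez(tag,d=d,R=c[1],e=c[2])
for t in sys.argv[2:]:
    for r in env.pinpoint('wrist',t)[:2]: print(t,np.array(r['location']),round(r['score'],2),atdepth(c,r['location'],d))
E
python3 look.py w1 gauge_grip gauge_foot lever_end gauge_tip
```

```text
4.275 [ 531.2 -252.1  302.9] [-180.   -0.   23.] [-26.5  17.5  80.1   0.   82.4  40.5]
gauge_grip [259.  180.6] 0.66 [ 537.5 -250.9  146.3]
gauge_grip [365.9 176.7] 0.47 [ 591.8 -382.8  111.4]
gauge_foot [342.2 166.5] 0.91 [ 591.5 -374.8   33.4]
gauge_foot [258.3 168.5] 0.58 [ 548.7 -245.3  132.1]
lever_end [255.7 118.4] 0.84 [ 607.  -216.4    0.3]
lever_end [331.1 153.1] 0.6 [ 602.9 -339.1   66.3]
gauge_tip [340.5 168.6] 0.74 [ 587.4 -373.7   33.8]
```

View pics/w1.png

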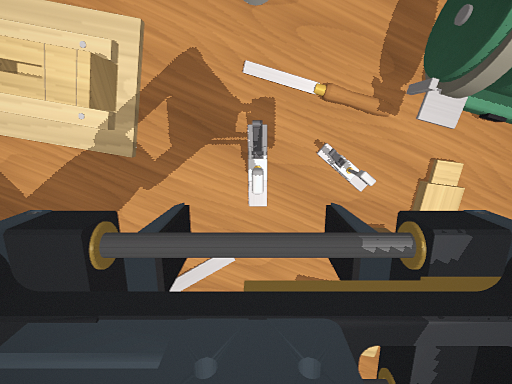

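The wrist view shows the large gauge from above: grip at (259,181), lever end near (257,128), foot running vertically at column 258. I'll segment it by depth.

```bash
cat > seg.py <<'E'
from h import *
np.set_printoptions(precision=1,suppress=True)
def cloud(tag):
    z=np.load(tag+'.npz'); m=env.camera_model('wrist'); d=z['d']; v,u=np.mgrid[:384,:512]
    P=np.stack([(u-m['cx'])/m['fx']*d,(v-m['cy'])/m['fy']*d,d],-1)@z['R'].T+z['e']; P[d<=0]=np.nan; return P
E
python3 - <<'E'
from seg import *
P=cloud('w1'); R=P[95:212,225:292].reshape(-1,3)
for lo,hi in [(7,17),(40,60),(60,100),(100,125),(125,160)]:
    Q=R[(R[:,2]>lo)&(R[:,2]<hi)]
    if len(Q)<5: print(lo,hi,len(Q)); continue
    r=cv2.minAreaRect(Q[:,:2].astype(np.float32)); b=cv2.boxPoints(r)
    w,V=np.linalg.eigh(np.cov(Q[:,:2].T)); print(lo,hi,len(Q),Q.mean(0),np.percentile(Q[:,2],[5,50,95]),'rect',np.array(r[0]),np.array(r[1]),round(r[2],1),'pca',np.degrees(np.arctan2(V[1,1],V[0,1])))
E
```

```text
7 17 493 [ 529.  -252.2   12. ] [10.4 12.  13.8] rect [ 534.9 -249.8] [140.4  31.5] 22.6 pca -156.65255445725919
40 60 510 [ 550.2 -243.7   47.3] [43.5 46.3 56.4] rect [ 547.9 -244.6] [61.6 30. ] 23.3 pca -155.42620300718102
60 100 225 [ 589.8 -226.8   75.6] [62.1 75.8 86.8] rect [ 588.7 -227.5] [32.2 13.3] 22.4 pca -157.42693513284624
100 125 0
125 160 304 [ 536.6 -249.3  144.9] [139.6 145.8 147.2] rect [ 535.6 -249.8] [29.2 13.8] 23.0 pca -156.99634935585502
```

>>> {"op": "arm_command", "data": {
  "motion": [
    {"offset": [0.005, -0.0005, 0.045], "spin": 0},
    {"offset": [0, 0, 0.045], "spin": 0},
    {"offset": [0, 0, 0.045], "spin": 0},
    {"offset": [0, 0, 0.0375], "spin": 0},
    {"offset": [0, 0, 0], "spin": 0}
  ],
  "jaw": 0.06
}}

```text
time_s: 5.15
ee_pos: [533.8, -248.8, 127.7]
ee_rot: [-179.7, 0.3, 22.9]
force: [0.2, -0.4, 0.9]
gripper_width: 60.2
gripper_force: 0.0
```

>>> {"op": "arm_command", "data": {
  "motion": [
    {"offset": [0, 0, 0], "spin": 0},
    {"offset": [0, 0, 0], "spin": 0},
    {"offset": [0, 0, 0], "spin": 0},
    {"offset": [0, 0, 0], "spin": 0},
    {"offset": [0, 0, 0], "spin": 0}
  ],
  "jaw": 0.0,
  "newtons": 30
}}

```text
time_s: 5.78
ee_pos: [535.8, -249.9, 130.7]
ee_rot: [180.0, -0.0, 22.9]
force: [-0.6, -0.9, 1.6]
gripper_width: 13.4
gripper_force: 30.0
```

>>> {"op": "arm_command", "data": {
  "motion": [
    {"offset": [0, 0, 0], "spin": 0},
    {"offset": [0, 0, 0], "spin": 0},
    {"offset": [0, 0, -0.003], "spin": 0},
    {"offset": [0, 0, -0.005], "spin": 0},
    {"offset": [0, 0, 0], "spin": 0}
  ]
}}

```text
time_s: 6.4
ee_pos: [535.0, -249.3, 137.9]
ee_rot: [-179.9, 0.1, 22.9]
force: [-0.4, 0.4, -6.2]
gripper_width: 13.6
gripper_force: 30.0
```

>>> {"op": "arm_command", "data": {
  "motion": [
    {"offset": [0, 0, -0.02], "spin": 0},
    {"offset": [0, 0, -0.04], "spin": 0},
    {"offset": [0, 0, -0.04], "spin": 0},
    {"offset": [0, 0, -0.04], "spin": 0},
    {"offset": [0, 0, -0.03], "spin": -0.1}
  ],
  "newtons": 45
}}

```text
time_s: 7.02
ee_pos: [535.4, -249.5, 309.5]
ee_rot: [-180.0, -0.0, 28.7]
force: [0.0, -0.1, -5.5]
gripper_width: 13.7
gripper_force: 45.0
```

>>> {"op": "arm_command", "data": {
  "motion": [
    {"offset": [0, 0, -0.015], "spin": -0.14},
    {"offset": [0, 0, -0.005], "spin": -0.14},
    {"offset": [0, 0, 0], "spin": -0.14},
    {"offset": [0, 0, 0], "spin": -0.14},
    {"offset": [0, 0, 0], "spin": -0.14}
  ]
}}

```text
time_s: 7.65
ee_pos: [535.0, -249.3, 327.3]
ee_rot: [-179.8, -0.0, 69.0]
force: [0.7, -0.5, -6.2]
gripper_width: 13.7
gripper_force: 45.0
```

>>> {"op": "arm_command", "data": {
  "motion": [
    {"offset": [0, 0, 0], "spin": -0.14},
    {"offset": [0, 0, 0], "spin": -0.14},
    {"offset": [0, 0, 0], "spin": -0.14},
    {"offset": [0, 0, 0], "spin": -0.14},
    {"offset": [0, 0, 0], "spin": -0.14}
  ]
}}

```text
time_s: 8.28
ee_pos: [535.0, -249.3, 327.2]
ee_rot: [-179.9, -0.1, 109.1]
force: [-0.1, 0.2, -6.2]
gripper_width: 13.7
gripper_force: 45.0
```

>>> {"op": "arm_command", "data": {
  "motion": [
    {"offset": [0, 0, 0], "spin": -0.14},
    {"offset": [0, 0, 0], "spin": 0},
    {"offset": [0, 0, 0], "spin": 0}
  ]
}}

```text
time_s: 8.65
ee_pos: [535.4, -249.6, 327.9]
ee_rot: [-180.0, -0.1, 116.7]
force: [0.6, 0.1, -6.2]
gripper_width: 13.7
gripper_force: 45.0
```

>>> {"op": "arm_command", "data": {
  "motion": [
    {"offset": [0.02, 0.02, 0], "spin": 0},
    {"offset": [0.0275, 0.0275, 0], "spin": 0},
    {"offset": [0.0275, 0.0275, 0], "spin": 0},
    {"offset": [0.0275, 0.0275, 0], "spin": 0},
    {"offset": [0.0275, 0.0275, 0], "spin": 0}
  ]
}}

```text
time_s: 9.28
ee_pos: [593.2, -73.9, 328.3]
ee_rot: [-180.0, -0.0, 116.7]
force: [0.9, -1.2, -5.4]
gripper_width: 13.6
gripper_force: 45.0
```

>>> {"op": "arm_command", "data": {
  "motion": [
    {"offset": [0.02, 0.02, 0], "spin": 0},
    {"offset": [0.015, 0.015, 0], "spin": 0},
    {"offset": [0, 0, 0], "spin": 0},
    {"offset": [0, 0, 0], "spin": 0},
    {"offset": [0, 0, 0], "spin": 0}
  ]
}}

```text
time_s: 9.9
ee_pos: [608.3, -29.0, 328.5]
ee_rot: [-180.0, 0.0, 116.7]
force: [-0.0, 0.1, -6.3]
gripper_width: 13.9
gripper_force: 45.0
```

```bash
python3 look.py w2 mortise_mouth leg gauge_foot lever_end
```

```text
9.9 [608.3 -29.  328.5] [-180.     0.   116.7] [ -3.8  19.1  74.2  -0.   86.7 -30.5]
mortise_mouth [255.   77.3] 0.91 [543.2  96.3  56.5]
leg [268.   15.3] 0.61 [526.6 168.6  85.4]
gauge_foot [258.2 192.7] 0.57 [607.4 -21.7 240. ]
lever_end [255.5 121.3] 0.67 [576.2  35.  278.7]
lever_end [388.  138.6] 0.58 [757.9 104.5  88.4]
```

View pics/w2.png

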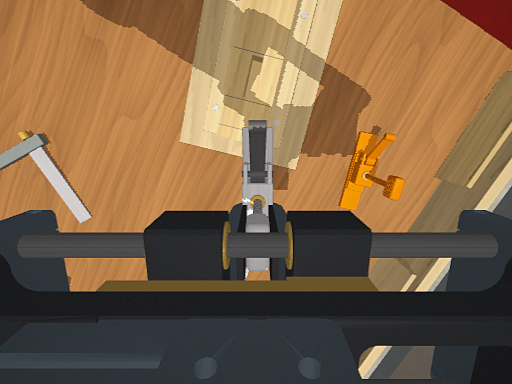

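The view shows the mortise at about (255,77), ahead of the carried gauge. The leg leans right by some 13° against the tool, so I fit the leg edges and mortise outline from the depth.

```bash
python3 - <<'E'
from seg import *
P=cloud('w2'); z=P[...,2]
M=(z>81)&(z<90); M[130:]=0; M[:, :190]=0; M[:,345:]=0
n,l,st,ce=cv2.connectedComponentsWithStats(M.astype(np.uint8)); k=1+np.argmax(st[1:,4]); print(st[k])
Q=P[l==k]; print('top z',np.percentile(Q[:,2],[5,50,95]))
# leg side lines: per-row extremes
c=Q[:,:2].mean(0)
def fit(yaw):
    a=np.radians(yaw); return np.array([np.cos(a),np.sin(a)]),np.array([-np.sin(a),np.cos(a)])
L=[];Rr=[]
for v in range(5,118):
    u=np.where(l[v]==k)[0]
    if len(u)<20: continue
    L.append(P[v,u[0],:2]);Rr.append(P[v,u[-1],:2])
for E in (L,Rr):
    E=np.array(E); vx,vy,x,y=cv2.fitLine(E.astype(np.float32),cv2.DIST_HUBER,0,.01,.01).ravel(); print('edge yaw',np.degrees(np.arctan2(vy,vx)),len(E),x,y)
H=(z<78)&(z>25); H[:40]=0;H[115:]=0;H[:,:232]=0;H[:,282:]=0
Hp=P[H]; print(len(Hp),np.percentile(Hp[:,2],[2,10,30,50,70,90]))
for v in range(42,116,5): print(v,z[v,225:290:3].round(0).astype(int).tolist() if not np.isnan(z[v,225:290:3]).any() else 'nan')
E
python3 -c "
import cv2;im=cv2.imread('pics/w2.png')[0:150,170:350];cv2.imwrite('pics/w2c.png',cv2.resize(im,(720,600),interpolation=2))"
```

```text
[ 218    0   80  130 6046]
top z [83.8 85.1 86.5]
edge yaw -76.94593 113 507.16965 94.593735
edge yaw -76.896706 113 567.21875 139.54172
777 [35.6 36.5 37.7 55.5 56.5 58.2]
42 [36, 38, 38, 36, 86, 84, 85, 86, 87, 85, 85, 86, 85, 86, 85, 86, 85, 86, 85, 85, 85, 37]
47 [37, 38, 37, 87, 85, 84, 85, 85, 84, 84, 84, 85, 86, 85, 84, 84, 86, 86, 86, 85, 86, 37]
52 [36, 37, 37, 85, 85, 85, 86, 84, 86, 85, 85, 85, 84, 85, 85, 85, 84, 85, 84, 85, 37, 38]
57 [37, 37, 38, 85, 84, 85, 85, 85, 87, 79, 77, 80, 85, 84, 86, 86, 86, 84, 85, 85, 37, 36]
62 [36, 38, 85, 84, 85, 85, 85, 84, 85, 59, 56, 55, 57, 85, 85, 86, 84, 84, 85, 86, 37, 38]
67 [36, 36, 85, 83, 86, 86, 85, 86, 85, 56, 56, 54, 57, 86, 85, 87, 86, 84, 85, 37, 38, 37]
72 [37, 36, 86, 85, 83, 86, 84, 86, 75, 56, 56, 57, 83, 86, 87, 86, 85, 84, 86, 37, 37, 35]
77 [38, 86, 86, 85, 84, 85, 84, 85, 57, 56, 55, 57, 85, 85, 84, 84, 85, 83, 37, 38, 35, 37]
82 [38, 86, 85, 84, 85, 86, 84, 84, 55, 56, 58, 85, 85, 85, 85, 85, 85, 85, 37, 36, 38, 37]
87 [37, 85, 85, 85, 85, 86, 85, 69, 56, 55, 54, 84, 86, 86, 85, 84, 84, 86, 37, 37, 37, 37]
92 nan
97 [84, 86, 86, 85, 84, 84, 85, 85, 56, 56, 86, 86, 84, 88, 85, 85, 83, 38, 37, 37, 37, 37]
102 [85, 85, 85, 85, 83, 85, 84, 86, 85, 86, 86, 86, 84, 84, 84, 85, 37, 35, 38, 37, 38, 34]
107 [85, 85, 84, 86, 84, 86, 85, 85, 85, 85, 85, 86, 84, 86, 86, 85, 37, 37, 36, 37, 38, 37]
112 [84, 85, 86, 85, 84, 83, 85, 86, 86, 85, 85, 86, 85, 85, 84, 86, 37, 38, 37, 38, 38, 36]
```

View pics/w2c.png

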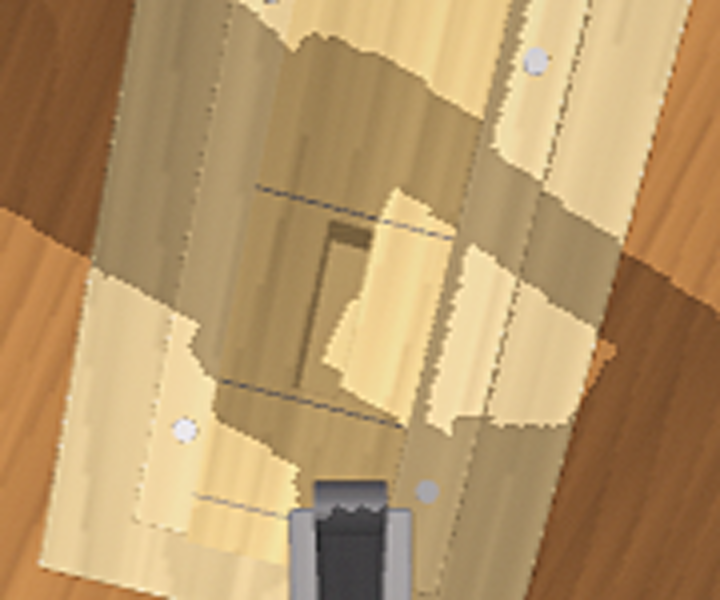

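The crop shows the mortise between its two scribe lines and inside the leg's edges; the leg's yaw is about 103°. Next I project the mouth outline onto the top plane.

Run:
```python
from seg import *
P=cloud('w2'); z=P[...,2]; f=np.load('w2.npz'); m=env.camera_model('wrist'); c=(m,f['R'],f['e'])
H=((z<81)|np.isnan(z)).astype(np.uint8); 
n,l,st,ce=cv2.connectedComponentsWithStats(H,connectivity=4); k=l[80,253]; print(st[k])
v,u=np.where(l==k); X=np.array([atz(c,(a,b),85.)[:2] for a,b in zip(u,v)])
r=cv2.minAreaRect(X.astype(np.float32)); print('rect',r)
a=np.radians(103.08); ax=np.array([np.cos(a),np.sin(a)]); ay=np.array([-ax[1],ax[0]])
s,t=X@ax,X@ay; C=ax*(s.min()+s.max())/2+ay*(np.percentile(t,1)+np.percentile(t,99))/2; print(np.ptp(s),np.ptp(t),C,X.mean(0))
# check by leg side edges
for e in ((507.17,94.59),(567.22,139.54)): print('side dist',(np.array(e)-C)@ay)
# gauge: foot/grip in hand
for lo,hi in [(190,215),(232,262),(262,300)]:
    q=P[100:215,220:300].reshape(-1,3); q=q[(q[:,2]>lo)&(q[:,2]<hi)]
    if len(q)>5: rr=cv2.minAreaRect(q[:,:2].astype(np.float32)); print(lo,hi,len(q),q.mean(0),rr)
T=cam('top')
g=C-np.array([608.3,-29.0]); y=np.radians(116.7)
print('delta tool',g@[np.cos(y),np.sin(y)],g@[np.sin(y),-np.cos(y)])
```

```text
[244  56  20  44 471]
rect ((543.5355224609375, 90.38368225097656), (15.677824974060059, 54.94109344482422), 13.138998985290527)
54.94529917842621 15.689233860823265 [543.5  90.4] [543.4  90.9]
side dist 34.482938270825926
side dist -34.181759399910824
190 215 536 [588.3  13.9 206.3] ((591.53759765625, 7.462045669555664), (31.293537139892578, 55.72636413574219), 27.48265266418457)
232 262 1517 [601.8 -12.7 243.4] ((601.6634521484375, -11.735889434814453), (29.800350189208984, 65.75656127929688), 26.25486183166504)
262 300 608 [585.7  19.4 273.7] ((593.14892578125, 3.4641075134277344), (13.749006271362305, 74.00633239746094), 25.21885108947754)
delta tool 135.75481340304765 -4.203919885121209
```

>>> {"op": "arm_command", "data": {
  "motion": [
    {"offset": [0.024, -0.001, 0], "spin": 0},
    {"offset": [0.035, -0.0015, 0], "spin": 0},
    {"offset": [0.035, -0.0015, 0], "spin": 0.08},
    {"offset": [0, 0, 0], "spin": 0},
    {"offset": [0, 0, 0], "spin": 0}
  ]
}}

```text
time_s: 10.78
ee_pos: [562.3, 54.3, 328.8]
ee_rot: [180.0, 0.0, 112.3]
force: [0.2, -0.4, -6.4]
gripper_width: 13.8
gripper_force: 45.0
```

Run:
```python
from h import *
s=env.state(); y=np.radians(s['ee_rot'][2]); g=np.array([543.5,90.4])-s['ee_pos'][:2]
print(s['ee_pos'],s['ee_rot'],g@[np.cos(y),np.sin(y)],g@[np.sin(y),-np.cos(y)],'spin',y-np.radians(103.08))
```

```text
[562.3204092   54.27860521 328.75889246] [1.79966438e+02 3.77863810e-02 1.12299791e+02] 40.56137215561893 -3.7064879006858735 spin 0.16091570460270876
```

>>> {"op": "arm_command", "data": {
  "motion": [
    {"offset": [0.022, -0.0025, 0.01], "spin": 0},
    {"offset": [0.019, -0.0025, 0.02], "spin": 0.08},
    {"offset": [0, 0, 0.03], "spin": 0.081},
    {"offset": [0, 0, 0.03], "spin": 0},
    {"offset": [0, 0, 0], "spin": 0}
  ]
}}

```text
time_s: 11.4
ee_pos: [540.9, 89.3, 236.1]
ee_rot: [-179.6, -0.0, 103.0]
force: [-0.5, -1.0, -5.2]
gripper_width: 13.5
gripper_force: 45.0
```

>>> {"op": "arm_command", "data": {
  "motion": [
    {"offset": [0, 0, 0], "spin": 0},
    {"offset": [0, 0, 0], "spin": 0},
    {"offset": [0, 0, 0], "spin": 0}
  ]
}}

```text
time_s: 11.78
ee_pos: [542.9, 90.1, 239.5]
ee_rot: [179.9, 0.0, 103.0]
force: [1.6, -0.4, -6.2]
gripper_width: 13.6
gripper_force: 45.0
```

```bash
python3 look.py w3 gauge_foot
python3 - <<'E'
from seg import *
P=cloud('w3'); z=P[...,2]; s=env.state(); T=np.array(s['ee_pos'])
a=np.radians(103.08); ax=np.array([np.cos(a),np.sin(a)]); ay=np.array([-ax[1],ax[0]])
def rel(q): d=q[:,:2]-T[:2]; return d@ax,d@ay
for n,lo,hi in [('foot',104,120),('boss',145,156),('lever',160,195),('leg',82,88.5)]:
    R=P[60:230,150:370] if n!='leg' else P[:200,150:370]; q=R[(R[...,2]>lo)&(R[...,2]<hi)]
    if len(q)<5: print(n,len(q)); continue
    x,y=rel(q); i=abs(y)<60
    x,y,q=x[i],y[i],q[i]; r=cv2.minAreaRect(q[:,:2].astype(np.float32)); print(n,len(q),'x',np.percentile(x,[1,99]),'y',np.percentile(y,[1,99]),'z',np.median(q[:,2]),'ang',r[2],r[1])
E
```

```text
11.775 [542.9  90.1 239.5] [179.9   0.  103. ] [ 8.2 15.6 91.8  0.  72.4 -4.8]
gauge_foot [259.6 190.2] 0.83 [544.4 100.4 151.2]
gauge_foot [390.2 233.1] 0.75 [577.2 133.3 317.8]
foot 489 x [16.1 69. ] y [-17.6  13.7] z 117.2306891061109 ang 13.705093383789062 (31.134658813476562, 55.510498046875)
boss 1205 x [-13.   34.5] y [-16.8  12.8] z 151.20555135442592 ang 12.909039497375488 (29.97212791442871, 49.54039764404297)
lever 850 x [ 0.3 72.8] y [-8.7  4.7] z 179.71907295768506 ang 12.215278625488281 (13.937514305114746, 74.17466735839844)
leg 10150 x [-12.8 194. ] y [-35.1  33.8] z 85.1089182402585 ang 13.132720947265625 (70.16630554199219, 213.1290283203125)
```

View pics/w3.png

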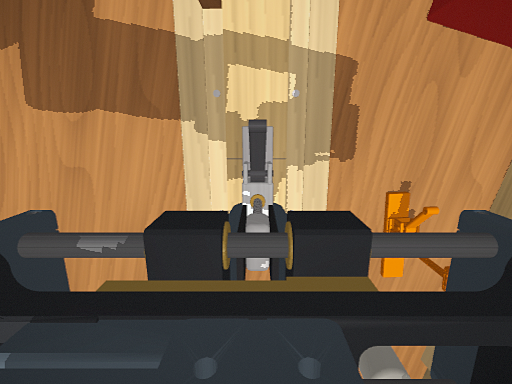

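The foot lies along the leg, but about 1.3 mm to the −y side of its centre line. I correct that and lower it gently; contact is expected at a TCP height near 219.

>>> {"op": "arm_command", "data": {
  "motion": [
    {"offset": [0.0007, -0.0013, 0.005], "spin": 0},
    {"offset": [0, 0, 0.006], "spin": 0},
    {"offset": [0, 0, 0.004], "spin": 0},
    {"offset": [0, 0, 0], "spin": 0},
    {"offset": [0, 0, 0], "spin": 0}
  ]
}}

```text
time_s: 12.5
ee_pos: [541.1, 90.5, 223.5]
ee_rot: [180.0, -0.0, 103.0]
force: [0.1, -0.4, -6.1]
gripper_width: 13.7
gripper_force: 45.0
```

>>> {"op": "arm_command", "data": {
  "motion": [
    {"offset": [0, 0, 0.001], "spin": 0},
    {"offset": [0, 0, 0.001], "spin": 0},
    {"offset": [0, 0, 0.001], "spin": 0},
    {"offset": [0, 0, 0], "spin": 0},
    {"offset": [0, 0, 0], "spin": 0}
  ]
}}

```text
time_s: 13.12
ee_pos: [540.9, 90.5, 220.5]
ee_rot: [180.0, -0.0, 103.0]
force: [-0.1, -0.1, -6.6]
gripper_width: 13.6
gripper_force: 45.0
```

>>> {"op": "arm_command", "data": {
  "motion": [
    {"offset": [0, 0, 0.001], "spin": 0},
    {"offset": [0, 0, 0.001], "spin": 0},
    {"offset": [0, 0, 0.001], "spin": 0},
    {"offset": [0, 0, 0], "spin": 0},
    {"offset": [0, 0, 0], "spin": 0}
  ]
}}

```text
time_s: 13.75
ee_pos: [541.1, 90.7, 217.8]
ee_rot: [179.9, -0.0, 103.0]
force: [-1.6, 1.6, 1.4]
gripper_width: 13.9
gripper_force: 45.0
```

Contact: the force went from −6.6 to +1.4 N and the rod now slides. I check the foot's alignment before pushing the rod.

```bash
cat > chk.py <<'E'
import sys
from seg import *
P=cloud(sys.argv[1]); T=np.array([543.5,90.4])
a=np.radians(103.08); ax=np.array([np.cos(a),np.sin(a)]); ay=np.array([-ax[1],ax[0]])
for n,lo,hi in [('foot',92,102),('boss',129,138),('lever',140,175),('leg',82,88)]:
    R=P[60:230,150:370] if n!='leg' else P[:200,150:370]; q=R[(R[...,2]>lo)&(R[...,2]<hi)]
    d=q[:,:2]-T; x,y=d@ax,d@ay; i=abs(y)<60
    if i.sum()<5: continue
    x,y,q=x[i],y[i],q[i]; r=cv2.minAreaRect(q[:,:2].astype(np.float32)); print(n,len(q),'x',np.percentile(x,[1,99]),'y',np.percentile(y,[1,99]),'z',np.median(q[:,2]),'ang',r[2],r[1])
E
python3 look.py w4; python3 chk.py w4
```

```text
13.75 [541.1  90.7 217.8] [179.9  -0.  103. ] [ 8.3 16.3 94.1  0.  69.6 -4.7]
foot 508 x [26. 70.] y [-14.9  16.5] z 97.4244730803888 ang 12.772510528564453 (31.822725296020508, 56.03498458862305)
boss 1168 x [-10.7  35.6] y [-14.1  15.2] z 131.54116976847405 ang 12.664061546325684 (29.659284591674805, 49.96929931640625)
lever 867 x [ 1.4 73.7] y [-6.   7.6] z 160.20590156016942 ang 13.350717544555664 (13.965958595275879, 73.55552673339844)
leg 11055 x [ -6.3 186.1] y [-34.   34.8] z 85.11787865061262 ang 13.133538246154785 (70.17186737060547, 197.92173767089844)
```

Foot is centred to within 0.5 mm and square to 0.3°. Pushing the rod down.

>>> {"op": "arm_command", "data": {
  "motion": [
    {"offset": [0, 0, 0.006], "spin": 0},
    {"offset": [0, 0, 0.007], "spin": 0},
    {"offset": [0, 0, 0.007], "spin": 0},
    {"offset": [0, 0, 0.007], "spin": 0},
    {"offset": [0, 0, 0.004], "spin": 0}
  ]
}}

```text
time_s: 14.42
ee_pos: [541.1, 90.7, 185.9]
ee_rot: [180.0, -0.0, 103.0]
force: [-0.8, 3.2, 2.2]
gripper_width: 13.2
gripper_force: 45.0
```

>>> {"op": "arm_command", "data": {
  "motion": [
    {"offset": [0, 0, 0.003], "spin": 0},
    {"offset": [0, 0, 0.002], "spin": 0},
    {"offset": [0, 0, 0], "spin": 0},
    {"offset": [0, 0, 0], "spin": 0}
  ]
}}

```text
time_s: 14.92
ee_pos: [541.0, 90.3, 181.2]
ee_rot: [-180.0, 0.0, 103.0]
force: [-1.1, 3.1, -0.9]
gripper_width: 13.7
gripper_force: 45.0
```

>>> {"op": "arm_command", "data": {
  "motion": [
    {"offset": [0, 0, 0.001], "spin": 0},
    {"offset": [0, 0, 0.001], "spin": 0},
    {"offset": [0, 0, 0], "spin": 0}
  ]
}}

```text
time_s: 15.3
ee_pos: [541.0, 90.4, 179.5]
ee_rot: [180.0, 0.0, 103.0]
force: [-1.1, 2.7, 0.2]
gripper_width: 13.6
gripper_force: 45.0
```

>>> {"op": "arm_command", "data": {
  "motion": [
    {"offset": [0, 0, 0.001], "spin": 0},
    {"offset": [0, 0, 0.001], "spin": 0},
    {"offset": [0, 0, 0], "spin": 0},
    {"offset": [0, 0, 0], "spin": 0}
  ]
}}

```text
time_s: 15.8
ee_pos: [541.0, 90.5, 177.3]
ee_rot: [180.0, -0.0, 103.0]
force: [-0.5, 2.5, -0.4]
gripper_width: 14.0
gripper_force: 45.0
```

>>> {"op": "arm_command", "data": {
  "motion": [
    {"offset": [0, 0, 0.0005], "spin": 0},
    {"offset": [0, 0, 0], "spin": 0},
    {"offset": [0, 0, 0], "spin": 0}
  ]
}}

```text
time_s: 16.18
ee_pos: [541.0, 90.5, 176.9]
ee_rot: [180.0, -0.0, 103.0]
force: [0.6, 3.1, 1.2]
gripper_width: 13.9
gripper_force: 45.0
```

>>> {"op": "arm_command", "data": {
  "motion": [
    {"offset": [0, 0, 0.0005], "spin": 0},
    {"offset": [0, 0, 0], "spin": 0},
    {"offset": [0, 0, 0], "spin": 0}
  ]
}}

```text
time_s: 16.55
ee_pos: [540.9, 90.5, 176.4]
ee_rot: [180.0, -0.0, 103.0]
force: [-0.1, 3.2, 0.7]
gripper_width: 13.7
gripper_force: 45.0
```

>>> {"op": "arm_command", "data": {
  "motion": [
    {"offset": [0, 0, 0.0005], "spin": 0},
    {"offset": [0, 0, 0], "spin": 0},
    {"offset": [0, 0, 0], "spin": 0}
  ]
}}

```text
time_s: 16.92
ee_pos: [541.0, 90.5, 175.9]
ee_rot: [180.0, -0.0, 103.0]
force: [0.5, 3.8, 0.4]
gripper_width: 13.6
gripper_force: 45.0
```

>>> {"op": "arm_command", "data": {
  "motion": [
    {"offset": [0, 0, 0.0005], "spin": 0},
    {"offset": [0, 0, 0], "spin": 0},
    {"offset": [0, 0, 0], "spin": 0}
  ]
}}

```text
time_s: 17.3
ee_pos: [541.0, 90.5, 175.6]
ee_rot: [180.0, -0.0, 103.0]
force: [-0.6, 2.8, 2.9]
gripper_width: 14.2
gripper_force: 45.0
```

>>> {"op": "arm_command", "data": {
  "motion": [
    {"offset": [0, 0, 0.0005], "spin": 0},
    {"offset": [0, 0, 0], "spin": 0},
    {"offset": [0, 0, 0], "spin": 0}
  ]
}}

```text
time_s: 17.68
ee_pos: [541.0, 90.5, 175.5]
ee_rot: [180.0, 0.0, 103.0]
force: [-0.4, 2.1, 5.4]
gripper_width: 13.9
gripper_force: 45.0
```

Bottom contact is clear: z stalls at 175.5 and the force rises, which agrees with the measured bottom. I add a touch more, then let go slowly.

>>> {"op": "arm_command", "data": {
  "motion": [
    {"offset": [0, 0, 0.0004], "spin": 0},
    {"offset": [0, 0, 0], "spin": 0},
    {"offset": [0, 0, 0], "spin": 0}
  ]
}}

```text
time_s: 18.05
ee_pos: [541.1, 90.5, 175.4]
ee_rot: [180.0, 0.0, 103.0]
force: [-0.8, 2.7, 7.2]
gripper_width: 13.8
gripper_force: 45.0
```

>>> {"op": "arm_command", "data": {
  "motion": [
    {"offset": [0, 0, 0], "spin": 0},
    {"offset": [0, 0, 0], "spin": 0},
    {"offset": [0, 0, 0], "spin": 0},
    {"offset": [0, 0, 0], "spin": 0}
  ],
  "jaw": 0.04
}}

```text
time_s: 18.55
ee_pos: [540.9, 90.3, 174.3]
ee_rot: [-180.0, 0.0, 103.0]
force: [0.1, 0.3, 0.9]
gripper_width: 39.8
gripper_force: 0.0
```

>>> {"op": "arm_command", "data": {
  "motion": [
    {"offset": [0, 0, -0.03], "spin": 0},
    {"offset": [0, 0, -0.04], "spin": 0},
    {"offset": [0, 0, -0.03], "spin": 0},
    {"offset": [0, 0, 0], "spin": 0},
    {"offset": [0, 0, 0], "spin": 0}
  ]
}}

```text
time_s: 19.18
ee_pos: [540.3, 90.3, 273.3]
ee_rot: [-179.9, -0.0, 103.0]
force: [0.8, -0.1, -0.2]
gripper_width: 40.3
gripper_force: 0.0
```

```bash
python3 look.py w5 lever_end gauge_grip; python3 chk.py w5
python3 - <<'E'
from seg import *
P=cloud('w5'); q=P[60:215,220:300].reshape(-1,3); q=q[(q[:,2]>172)&(q[:,2]<195)]; d=q[:,:2]-[543.5,90.4]
a=np.radians(103.08); print(len(q),np.percentile(d@[np.cos(a),np.sin(a)],[1,99]),np.percentile(d@[-np.sin(a),np.cos(a)],[1,99]),np.percentile(q[:,2],[5,50,95]))
E
```

```text
19.175 [540.3  90.3 273.3] [-179.9   -0.   103. ] [ 8.3 14.5 88.5 -0.  77.1 -4.7]
lever_end [259.3 123.8] 0.65 [527.3 160.2 170.4]
gauge_grip [259.9 198.5] 0.56 [543.1  94.5 192. ]
foot 778 x [-63.4  69.1] y [-15.3  16.1] z 97.12923797489768 ang 12.87743854522705 (31.575103759765625, 133.06712341308594)
boss 753 x [-16.6  35. ] y [-14.1  15.1] z 131.19453935640826 ang 13.160775184631348 (29.43632698059082, 53.63542556762695)
lever 510 x [14.6 74.3] y [-6.2  7.5] z 159.70224951503403 ang 12.028783798217773 (13.88264274597168, 61.30791091918945)
leg 9391 x [-20.8 208.7] y [-34.2  34.9] z 85.15514797544591 ang 13.156864166259766 (94.46099853515625, 236.1861572265625)
493 [-11.3  68.7] [-6.4  7.9] [177.  190.6 192. ]
```

View pics/w5.png

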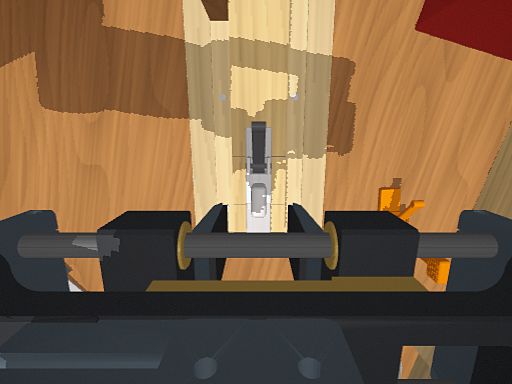

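The gauge stands alone: lever end at (259,124), grip at (260,198). The grip's top at z 191.5 puts the tip at about 56.5, on the mortise bottom. Next I close the fingers and go over the lever end.

>>> {"op": "arm_command", "data": {
  "motion": [
    {"offset": [0.036, 0.0006, 0], "spin": 0},
    {"offset": [0.04, 0, 0], "spin": 0},
    {"offset": [0, 0, 0], "spin": 0},
    {"offset": [0, 0, 0.02], "spin": 0},
    {"offset": [0, 0, 0.03], "spin": 0}
  ],
  "jaw": 0.0,
  "newtons": 20
}}

```text
time_s: 19.95
ee_pos: [525.0, 164.0, 224.1]
ee_rot: [179.9, 0.0, 103.0]
force: [-0.2, 0.1, -0.3]
gripper_width: 0.3
gripper_force: 0.0
```

>>> {"op": "arm_command", "data": {
  "motion": [
    {"offset": [0, 0, 0.02], "spin": 0},
    {"offset": [0, 0, 0], "spin": 0},
    {"offset": [0, 0, 0], "spin": 0}
  ]
}}

```text
time_s: 20.32
ee_pos: [525.0, 164.3, 205.1]
ee_rot: [179.9, 0.0, 103.0]
force: [0.4, 0.8, 0.5]
gripper_width: 0.5
gripper_force: 0.0
```

>>> {"op": "arm_command", "data": {
  "motion": [
    {"offset": [-0.0005, -0.001, 0.006], "spin": 0},
    {"offset": [0, 0, 0.005], "spin": 0},
    {"offset": [0, 0, 0.004], "spin": 0},
    {"offset": [0, 0, 0.004], "spin": 0},
    {"offset": [0, 0, 0.004], "spin": 0}
  ]
}}

```text
time_s: 20.95
ee_pos: [523.5, 166.0, 182.7]
ee_rot: [179.9, -0.3, 102.9]
force: [-2.9, 4.8, 7.0]
gripper_width: 0.6
gripper_force: 3.7
```

>>> {"op": "arm_command", "data": {
  "motion": [
    {"offset": [0, 0, 0.004], "spin": 0},
    {"offset": [0, 0, 0.004], "spin": 0},
    {"offset": [0, 0, 0.004], "spin": 0},
    {"offset": [0, 0, 0.004], "spin": 0},
    {"offset": [0, 0, 0.004], "spin": 0}
  ]
}}

```text
time_s: 21.58
ee_pos: [523.6, 163.9, 161.2]
ee_rot: [-180.0, 0.0, 103.0]
force: [-0.0, 1.8, 3.2]
gripper_width: 0.5
gripper_force: 1.3
```

>>> {"op": "arm_command", "data": {
  "motion": [
    {"offset": [0, 0, 0.004], "spin": 0},
    {"offset": [0, 0, 0.004], "spin": 0},
    {"offset": [0, 0, 0.003], "spin": 0},
    {"offset": [0, 0, 0], "spin": 0},
    {"offset": [0, 0, 0], "spin": 0}
  ]
}}

```text
time_s: 22.2
ee_pos: [523.4, 163.5, 150.2]
ee_rot: [-179.9, 0.0, 103.0]
force: [0.8, -0.4, -1.5]
gripper_width: 0.3
gripper_force: 0.0
```

>>> {"op": "arm_command", "data": {
  "motion": [
    {"offset": [0, 0, 0.002], "spin": 0},
    {"offset": [0, 0, 0.001], "spin": 0},
    {"offset": [0, 0, 0.001], "spin": 0},
    {"offset": [0, 0, 0], "spin": 0}
  ]
}}

```text
time_s: 22.7
ee_pos: [523.5, 164.0, 146.5]
ee_rot: [-180.0, -0.0, 103.0]
force: [-1.4, 1.1, -0.3]
gripper_width: 0.3
gripper_force: 0.6
```

>>> {"op": "arm_command", "data": {
  "motion": [
    {"offset": [0, 0, 0.001], "spin": 0},
    {"offset": [0, 0, 0.0005], "spin": 0},
    {"offset": [0, 0, 0], "spin": 0},
    {"offset": [0, 0, 0], "spin": 0}
  ]
}}

```text
time_s: 23.2
ee_pos: [523.6, 163.9, 145.0]
ee_rot: [180.0, 0.0, 103.0]
force: [0.2, 1.1, 1.9]
gripper_width: 0.4
gripper_force: 0.6
```

>>> {"op": "arm_command", "data": {
  "motion": [
    {"offset": [0, 0, 0.0005], "spin": 0},
    {"offset": [0, 0, 0.0005], "spin": 0},
    {"offset": [0, 0, 0], "spin": 0},
    {"offset": [0, 0, 0], "spin": 0}
  ]
}}

```text
time_s: 23.7
ee_pos: [523.6, 164.0, 144.1]
ee_rot: [180.0, -0.0, 103.0]
force: [-0.8, 1.4, 1.5]
gripper_width: 0.8
gripper_force: 1.0
```

Still moving; I continue in small steps until the stop shows as a rise in force.

>>> {"op": "arm_command", "data": {
  "motion": [
    {"offset": [0, 0, 0.0005], "spin": 0},
    {"offset": [0, 0, 0.0005], "spin": 0},
    {"offset": [0, 0, 0], "spin": 0},
    {"offset": [0, 0, 0], "spin": 0}
  ]
}}

```text
time_s: 24.2
ee_pos: [523.7, 164.1, 143.7]
ee_rot: [180.0, -0.0, 103.0]
force: [-0.7, 0.6, 6.6]
gripper_width: 0.2
gripper_force: 2.9
```

>>> {"op": "arm_command", "data": {
  "motion": [
    {"offset": [0, 0, 0.0005], "spin": 0},
    {"offset": [0, 0, 0], "spin": 0},
    {"offset": [0, 0, 0], "spin": 0}
  ]
}}

```text
time_s: 24.58
ee_pos: [523.7, 164.1, 143.5]
ee_rot: [179.9, -0.0, 103.0]
force: [-3.1, 1.7, 7.6]
gripper_width: 0.5
gripper_force: 3.8
```

>>> {"op": "arm_command", "data": {
  "motion": [
    {"offset": [0, 0, 0.0005], "spin": 0},
    {"offset": [0, 0, 0], "spin": 0},
    {"offset": [0, 0, 0], "spin": 0}
  ]
}}

```text
time_s: 24.95
ee_pos: [523.8, 164.1, 143.4]
ee_rot: [179.9, -0.0, 103.0]
force: [-2.5, 0.1, 8.9]
gripper_width: 0.6
gripper_force: 4.6
```

>>> {"op": "arm_command", "data": {
  "motion": [
    {"offset": [0, 0, 0.0008], "spin": 0},
    {"offset": [0, 0, 0], "spin": 0},
    {"offset": [0, 0, 0], "spin": 0}
  ]
}}

```text
time_s: 25.32
ee_pos: [523.9, 164.2, 143.0]
ee_rot: [179.9, -0.0, 103.0]
force: [-3.8, 0.4, 12.5]
gripper_width: 0.3
gripper_force: 5.9
```

>>> {"op": "arm_command", "data": {
  "motion": [
    {"offset": [0, 0, -0.004], "spin": 0},
    {"offset": [0, 0, -0.02], "spin": 0},
    {"offset": [0, 0, -0.04], "spin": 0},
    {"offset": [0, 0, -0.05], "spin": 0},
    {"offset": [-0.03, 0, -0.03], "spin": 0}
  ]
}}

```text
time_s: 25.95
ee_pos: [530.9, 135.3, 287.3]
ee_rot: [179.8, 0.0, 103.2]
force: [0.5, -0.4, -0.1]
gripper_width: 0.3
gripper_force: 0.0
```

>>> {"op": "arm_command", "data": {
  "motion": [
    {"offset": [-0.05, 0, 0], "spin": 0},
    {"offset": [-0.03, 0, 0], "spin": 0},
    {"offset": [0, 0, 0], "spin": 0},
    {"offset": [0, 0, 0], "spin": 0}
  ]
}}

```text
time_s: 26.45
ee_pos: [548.1, 57.1, 284.8]
ee_rot: [-180.0, -0.0, 103.0]
force: [0.4, -0.6, -0.4]
gripper_width: 0.6
gripper_force: 0.0
```

```bash
python3 look.py w6 lever_end gauge_grip; python3 chk.py w6
python3 - <<'E'
from seg import *
P=cloud('w6'); a=np.radians(103.08); d=P[...,:2]-[543.5,90.4]; x=d@[np.cos(a),np.sin(a)]; y=d@[-np.sin(a),np.cos(a)]; z=P[...,2]
for x0 in range(-65,96,10):
    m=(abs(x-x0)<4)&(abs(y-.5)<5); print(x0,m.sum(),np.percentile(z[m],[10,50,90]) if m.any() else '')
m=(abs(x)<20)&(abs(y)<12)&(z>165); print('grip',x[m].min(),x[m].max(),y[m].min(),y[m].max(),np.median(z[m]))
E
```

```text
26.45 [548.1  57.1 284.8] [-180.   -0.  103.] [ 4.7 14.4 87.   0.  78.7 -8.3]
lever_end [257.5  78. ] 0.81 [522.5 174.9 129.7]
lever_end [411.8 176.9] 0.57 [752.4 107.6  88.2]
gauge_grip [434.8 236.9] 0.72 [594.7 103.  365.7]
gauge_grip [259.8 159.6] 0.61 [543.1  95.1 191.2]
foot 946 x [-65.7  68.6] y [-15.4  15.9] z 97.04729810923956 ang 12.968154907226562 (32.01001739501953, 137.2135467529297)
boss 781 x [-16.9  88.2] y [-13.5  14.9] z 130.99091842535796 ang 12.324947357177734 (29.135089874267578, 107.5959701538086)
leg 8146 x [-58.2 179.4] y [-34.3  34.7] z 85.13147972566242 ang 13.107515335083008 (70.14075469970703, 243.61573791503906)
-65 32 [96.3 96.9 98. ]
-55 40 [96.2 97.1 98.1]
-45 37 [96.2 96.9 97.9]
-35 238 [102.  326.5 327.5]
-25 108 [325.9 326.9 342.4]
-15 471 [273.  299.  319.1]
-5 3674 [369.2 388.3 398. ]
5 658 [191.7 367.4 373.3]
15 103 [129.6 132.4 191.2]
25 63 [132.3 133.2 134.2]
35 62 [127.4 128.4 130.5]
45 63 [127.1 128.  129.3]
55 67 [127.3 128.1 129. ]
65 72 [127.3 128.2 129.1]
75 65 [127.2 128.1 129.2]
85 70 [128.3 129.4 130.4]
95 8 [84.6 85.6 86.3]
grip -19.99200225009372 14.781206691695312 -11.99850204503596 11.999806797098765 377.6567366392392
```

View pics/w6.png

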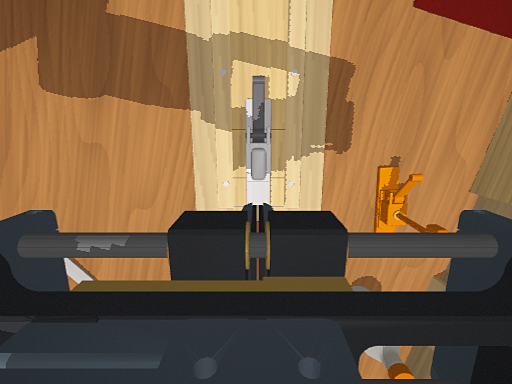

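The lever end at (258,78) is level (z 128 along its length). The foot is flat at z 97 and the grip top is unchanged at 191. The hand is clear, so I hand in.

```bash
python3 -c "
from workcell import env
print(env.job_done())"
```

```text
the job is handed in; nothing more can be done
None
```

The job is handed in at about 26 s. The gauge stands flat and centred along the leg, the rod tip rests on the mortise bottom (about 29 mm down), and the cam lever is pressed level to its stop. The highest push was about 7 N on the rod and 12.5 N on the lever, and the arm is clear of everything; the judge's result was not shown.

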